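Roll the next pump tappet under the dial gauge

TASK

Take the orange-handled paddle and, touching the tappets with nothing but the paddle, gently roll the measured tappet out from under the dial gauge and along the track until it lies beside the green-banded finished one at that end. Then roll the yellow-banded tappet along from the other end until it drops into the nest under the gauge's tip. Finally lay the paddle back on the middle of its blue mat, standing on the underside of its handle as you found it; the tappets stay on the track, and everything else on the bench stays where it is.

Things in the scene. Friction and masses are not known exactly. Their poses are not given: they have to be found in the camera images.
- track: gauging track fixed to the bench, its place and yaw vary: base 130 x 400 x 18 mm high, origin under its centre. y runs along it, x across it, away from the robot. Two level rails, tops 70 mm above the bench: a tappet on them has its centre at z 87 mm. Side guides (x +-26 to +-31 mm) stand 4 mm above the rail tops, end stops (y +-183 mm) 22 mm above them. The side towards the robot is open
- dial (a point): centre of the dial gauge, above the middle of the track: dial 42 mm across (along the track), 18 mm thick (across it), lowest edge 157 mm above the bench, a thin stem going down from it to the tip. An arm on its far side joins it to a column 16 mm thick, 233 mm high, at x 95, y 60 mm of the track
- nest (a point): where the centre of a tappet lies once dropped into the nest: a 12 mm gap across both rails at the middle of the track, below the gauge's tip (86 mm above the bench, 1.1 mm lower than on the rails). A tappet rolling slower than about 0.1 m/s is caught there; a push of under 3 N along the track rolls it out. Axes as the track's
- gauge (a joint): the gauge's sprung spindle, m, up positive: 0 with a tappet in the nest, about -0.0017 with the nest empty, up to +0.0012 as a tappet passes. Its round tip, 12 mm across, presses down with under 1 N, so push a tappet on until it drops in; with the nest empty its underside is 101 mm above the bench (31 mm above the rail tops)
- tappet_measured: ground steel pump tappet: a roller 34 mm in diameter, 49 mm long, about 0.2 kg, flat ends, a green paint band near each end. Origin at its centre, its x along its axis, across the track; it turns about x. Rolls easily: let go at 0.06 m/s it runs on about 10 mm. This is the one that has just been measured; it starts in the nest.
- tappet_next: ground steel pump tappet: a roller 34 mm in diameter, 49 mm long, about 0.2 kg, flat ends, a yellow paint band near each end. Origin at its centre, its x along its axis, across the track; it turns about x. Rolls easily: let go at 0.06 m/s it runs on about 10 mm. This is the next one to measure; it waits on the rails 90 to 135 mm from the nest, on either side of it (along the track's y).
- tappet_finished: ground steel pump tappet: a roller 34 mm in diameter, 49 mm long, about 0.2 kg, flat ends, a green paint band near each end. Origin at its centre, its x along its axis, across the track; it turns about x. Rolls easily: let go at 0.06 m/s it runs on about 10 mm. This one is finished; it lies on the rails 90 to 135 mm from the nest on the other side. It may be nudged along.
- paddle_grip (a point): middle of the paddle's orange handle, half-way up: grasp here. Handle 110 mm long (paddle's x), 20 mm wide (y), 30 mm high (z), standing on its underside on the mat. The white blade, on edge, runs on from the handle: from 55 to 175 mm ahead of this point along +x, 6 mm thick (y), 14 mm high, centred at this point's height, 8 mm clear of the mat. Paddle 230 mm long, 0.09 kg
- paddle_blade (a point): the middle of the last 60 mm of the blade, 145 mm from paddle_grip along the paddle's x; same axes. Both faces of the blade (3 mm to either side) can push.
- paddle_mid (a point): the middle of the whole paddle's length, 60 mm from paddle_grip along the paddle's x; same axes.
- mat: the paddle's blue mat, fixed, 260 (x) x 110 (y) x 6 mm high, origin at the centre of its underside; left or right of the track, nearer the robot.
- tray: a grey open parts tray, fixed, 200 x 110 x 28 mm high, on the other side from the mat; origin under its centre. It holds the two nuts.
- injector_center (a point): a fuel injector lying on the bench between robot and track, 168 mm long, 26 mm high, with a side stub; bystander. Point 13 mm above the bench.
- sleeve: a brass sleeve, 36 mm across, 30 mm high, bystander; origin under its centre.
- flange: a steel hat-shaped flange, 60 mm across, 28 mm high, bystander; origin under its centre.
- oil: an amber bottle, 56 mm across, 140 mm high, beyond the track, bystander; origin under its centre.
- wrench: a wrench 160 mm long lying beyond the track, bystander.
- nut0: a dark nozzle nut in the tray, 26 mm across, 34 mm high, bystander.
- nut1: a brass nozzle nut in the tray, 26 mm across, 34 mm high, bystander.
Mind the look-alikes: they are no part of the job. What is shaped like the tappet_finished but pink or red is not meant.

How it is judged:
By the outcome, as a careful person would: the job done as asked, in the order asked, and still so for the second after the job is handed in, with the robot touching nothing.
It also fails if it takes over 70 s, if anything falls off the work surface, if the arm or the gripper's body presses on something with over 40 N, if the wrist force passes 120 N, or if a joint passes its speed limit or range.

ROBOT

A 7-joint arm with a two-finger parallel gripper is mounted at the origin on the work surface. World frame = base frame: x ahead of the robot, y to its left, z up, the work surface at z = 0. Lengths are in m, angles in rad, forces in N, time in s.
With the tool pointing down it reaches from about 0.4 to 0.925 m from the base axis. Payload 5.6 kg.
Tool frame: the origin (TCP) lies midway between the tips of the shut fingers; the grasp point (between the pads) lies 19 mm behind it; z points along the fingers, y is the direction in which the jaws open and shut (so a half turn about z gives the same grasp; the last joint's range is limited). The gripper opens to 85 mm and grips with 20 to 120 N. Pads are 22 mm wide; open, the fingers measure 114 mm over their backs; the gripper's body (76 mm by 85 mm) begins 54 mm behind the grasp point. The pads swing forward as they close: fully open they stand 13 mm farther back than shut.
Start: joints at [1.149, 0.468, -0.012, 1.603, 0.006, 1.071, -0.056], TCP at [0.24, -0.604, 0.201] pointing down, gripper open.
Joint ranges: [-2.53, 2.53], [-0.31, 2.02], [-1.57, 1.55], [0.28, 2.44], [-1.29, 4.43], [0.15, 1.84], [-2.92, 2.92]. Speed limits (rad/s): [2.57, 2.57, 3.14, 3.14, 3.14, 3.14, 3.14].

INTERFACE

Orientations are given as a unit quaternion [x, y, z, w].
In Python, from workcell import env gives the robot as it stands. Calls block until the motion is done:
- env.movep(position, orientation): joint-space move of the TCP to a pose.
- env.move_straight(position, frame=None, speed=0.15, threshold=None): straight line of the TCP; frame=None keeps the orientation; speed is the mean speed in m/s. With threshold (N) it stops when the force on the tool has changed by that much, and returns True; else False.
- env.movej(angles): joint-space move.
- env.release() and env.gripper_close(): open the fingers fully, or close them until they stop; the grip force is fixed at half the most.
- env.hold(seconds).
- env.solve_ik(position, orientation): joint angles nearest the present ones, or None.
- env.state(): the state.
- env.camera(name): name is "scene" or "top" or "wrist"; returns the picture (384x512x3 uint8, red, green, blue); there is no depth.
- env.camera_params(name): a dict with "intrinsics" (3x3 intrinsics, pixels), "k1" (the pictures are not rectified: a ray, as slopes to the right and down, at radius r is drawn at 1 + k1 r^2 times it, then the intrinsics apply), "world_to_cam" (4x4, takes a point from world to camera coordinates). Camera axes: x right, y down, z forward; pixel columns grow to the right and rows downward; lengths in m; the calibration is good to about 2 mm. A picture is of the moment at which its call begins: read the wrist's pose just before it. camera_params takes no time and is no camera call; for the wrist camera it gives the pose at the moment of the call.
A pose or a line that the arm cannot do raises env.MotionError and nothing moves.
- env.close_job(): hands the job in, once; it reports no verdict.
The state is a dict: "t": time; "joint_positions": joint angles; "qd": joint speeds; "tau": joint torques, N m; "position": TCP position; "ee_rot": TCP orientation; "wrist_force": force on the tool from outside, world axes, zero at the start; "torque": the same for the moment, N m; "grip_width": opening from 0.0 (shut) to 1.0 (fully open).
Only numpy, scipy, OpenCV 4.12 (cv2) and the standard library are available. Lean on these libraries where they do the work, as an engineer would, in place of code of your own. Each camera call takes 0.05 s, during which the arm holds its last target.

## Working session

There is one attempt and no reset: what is moved stays moved. The work goes in short steps, each a Python script; the robot and the scene stay as the last script left them, time stands still between calls to the robot, and variables do not carry over. Pictures are saved under pics/ and viewed, and the job is handed in when it is done.

```bash
ls; mkdir -p pics
python3 - <<'E'
from workcell import env
import cv2
for n in ["scene","top","wrist"]:
    p=env.camera_params(n); im=env.camera(n); cv2.imwrite(f"pics/{n}0.png",im[:,:,::-1]); print(n,p)
print(env.state())
E
```

```text
pics
scene {'intrinsics': array([[467.04334167,   0.        , 251.19307342],
       [  0.        , 467.04334167, 194.67261011],
       [  0.        ,   0.        ,   1.        ]]), 'k1': 0.057127802355700204, 'world_to_cam': array([[-0.81786376,  0.57537134, -0.00683373,  0.44359866],
       [ 0.41797371,  0.58588419, -0.69428935, -0.13789472],
       [-0.39547041, -0.57069041, -0.71966354,  1.51836214],
       [ 0.        ,  0.        ,  0.        ,  1.        ]])}
top {'intrinsics': array([[394.75413657,   0.        , 246.49744733],
       [  0.        , 394.75413657, 200.75212484],
       [  0.        ,   0.        ,   1.        ]]), 'k1': -0.08856005236308073, 'world_to_cam': array([[-0.0293847 , -0.99941166, -0.01768795,  0.00516848],
       [-0.98147157,  0.03220014, -0.18888278,  0.57376528],
       [ 0.18934121,  0.01180995, -0.98184033,  1.24290748],
       [ 0.        ,  0.        ,  0.        ,  1.        ]])}
wrist {'intrinsics': array([[302.85226193,   0.        , 258.65848129],
       [  0.        , 302.85226193, 188.07901321],
       [  0.        ,   0.        ,   1.  
[... 320 characters left out ...]
positions': array([ 1.14896696,  0.46820092, -0.01160903,  1.6033889 ,  0.00599384,
        1.07139126, -0.05629144]), 'qd': array([-5.58132718e-04, -9.08244501e-04, -3.14217530e-03, -1.94264872e-03,
       -2.32701761e-04,  1.38358821e-05,  4.53876470e-04]), 'tau': array([ 1.74532659e-03, -5.32795966e+01,  2.20439112e-02, -2.51556391e+01,
        1.14772815e-02,  5.59631910e-03, -8.30204812e-06]), 'position': array([ 0.24016787, -0.60351158,  0.19994988]), 'ee_rot': array([ 9.82119472e-01,  1.88257493e-01, -1.73869843e-04, -6.54248788e-04]), 'wrist_force': array([0.48678872, 0.0238716 , 0.29184057]), 'torque': array([-0.00551965,  0.03511449, -0.03047019]), 'grip_width': 1.0011415744984595}
```

View pics/scene0.png

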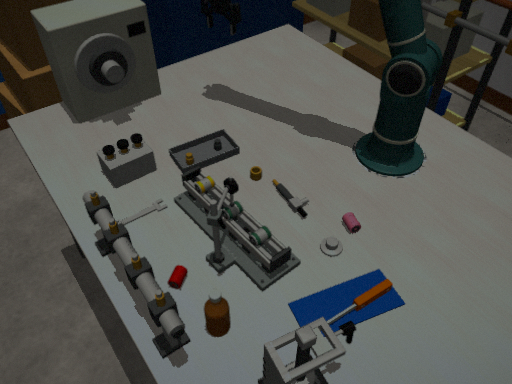

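View pics/top0.png

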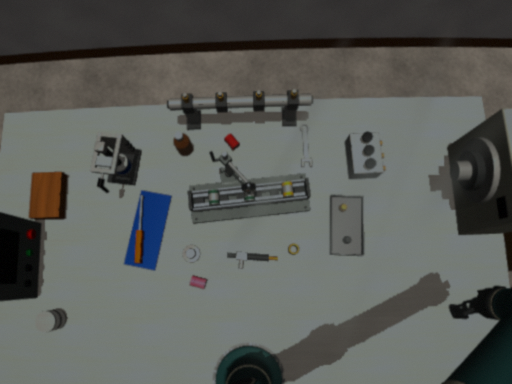

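Top view: the track is at about (250,197), with the yellow tappet at (288,188), the measured one under the dial at (248,188) and the finished one at (213,198). The paddle handle is at (139,247) on the mat, with its blade running up to (142,197). The red (232,142) and pink (199,282) rollers are decoys. Next I'll localise these roughly and take closer wrist views.

```bash
cat > h.py <<'E'
from workcell import env
import numpy as np, cv2
from scipy.spatial.transform import Rotation as R
def cast(P,uv,z):
    K=P["intrinsics"];k1=P["k1"];T=P["world_to_cam"]
    uv=np.atleast_2d(np.float64(uv))
    d=cv2.undistortPoints(uv[:,None],K,np.array([k1,0,0,0,0.]))[:,0]
    d=np.c_[d,np.ones(len(d))]@T[:3,:3]   # R^T d
    c=-T[:3,:3].T@T[:3,3]
    s=(z-c[2])/d[:,2]
    return c+d*s[:,None]
def proj(P,X):
    T=P["world_to_cam"]; 
    return cv2.projectPoints(np.float64(np.atleast_2d(X)),cv2.Rodrigues(T[:3,:3])[0],T[:3,3],P["intrinsics"],np.array([P["k1"],0,0,0,0.]))[0][:,0]
def down(yaw): # tool z down, tool x at heading yaw (world)
    c,s=np.cos(yaw),np.sin(yaw)
    return R.from_matrix(np.array([[c,s,0],[s,-c,0],[0,0,-1.]])).as_quat()
def snap(n,f,crop=None,k=1):
    P=env.camera_params(n); im=env.camera(n)[:,:,::-1].copy()
    np.save(f"pics/{f}.npy",im); import pickle; pickle.dump(P,open(f"pics/{f}.pkl","wb"))
    o=im
    if crop: x0,y0,x1,y1=crop; o=im[y0:y1,x0:x1]
    o=cv2.resize(o,None,fx=k,fy=k,interpolation=cv2.INTER_CUBIC)
    cv2.imwrite(f"pics/{f}.png",o); return P,im
def load(f):
    import pickle; return pickle.load(open(f"pics/{f}.pkl","rb")),np.load(f"pics/{f}.npy")
def st():
    s=env.state(); print("t",round(s["t"],2),"p",s["position"].round(4),"F",s["wrist_force"].round(2),"w",round(s["grip_width"],3))
E
python3 - <<'E'
from h import *
P=env.camera_params("top")
for n,uv,z in [("yellow",(288,188),.087),("meas",(248,188),.087),("fin",(213,198),.087),("handle",(139,247),.021),("bladetip",(142,197),.021),("mat",(148,230),.006),("track",(250,198),.018)]:
    print(n,cast(P,uv,z).round(3))
T=env.camera_params("wrist"); M=T["world_to_cam"]; c=-M[:3,:3].T@M[:3,3]; print(c, M[2,:3], env.state()["position"])
for p in [(.6,.0,.38),(.5,.0,.38),(.42,-.15,.1),(.42,.2,.1),(.48,.25,.38)]:
    for y in (0,np.pi,np.pi/2,-np.pi/2): print(p,round(y,2),env.solve_ik(p,down(y)))
E
```

```text
yellow [[ 0.605 -0.148  0.087]]
meas [[ 0.609 -0.019  0.087]]
fin [[0.58  0.094 0.087]]
handle [[0.435 0.351 0.021]]
bladetip [[0.605 0.344 0.021]]
mat [[0.493 0.326 0.006]]
track [[ 0.59  -0.024  0.018]]
[ 0.31066082 -0.5758756   0.37274263] [-0.27634535 -0.1076897  -0.95500585] [ 0.24016787 -0.60351158  0.19994988]
(0.6, 0.0, 0.38) 0 [ 0.30495405  0.30433874 -0.47073481  1.46597947  0.13825646  1.40424043
 -1.74089077]
(0.6, 0.0, 0.38) 3.14 [ 0.55522334  0.38170197 -0.83673945  1.4499867   0.28291564  1.43450287
  1.28705685]
(0.6, 0.0, 0.38) 1.57 [ 0.44507844  0.33989068 -0.66810305  1.45679246  0.21053533  1.41743803
 -0.22721988]
(0.6, 0.0, 0.38) -1.57 [-0.96061308  0.51348253  1.36036497  1.5446507  -0.50283866  1.49091216
 -2.72802025]
(0.5, 0.0, 0.38) 0 [ 0.44690502  0.11418441 -0.55883463  1.68575098  0.06182499  1.35930235
 -1.69278736]
(0.5, 0.0, 0.38) 3.14 [ 0.74247288  0.16699495 -0.90528827  1.6713899   0.13387662  1.36827266
  1.3877125 ]
(0.5, 0.0, 0.38) 1.57 [ 0.55875364  0.12982893 -0.6859624   1.67997653  0.08393059  1.36164397
 -0.14053561]
(0.5, 0.0, 0.38) -1.57 
[... 703 characters left out ...]
49  0.74499283  0.93923619
  0.39174806]
(0.42, 0.2, 0.1) 1.57 [ 0.41447966  0.64199644 -1.182118    2.07559391  0.75299387  0.94473232
 -1.18586163]
(0.42, 0.2, 0.1) -1.57 [ 0.47933024  0.76286635 -1.31896489  2.07311694  0.88226644  1.04842215
  1.84701306]
(0.48, 0.25, 0.38) 0 [ 0.34846764  0.34951692 -1.14189711  1.5770032   0.32035773  1.42200697
 -2.38930479]
(0.48, 0.25, 0.38) 3.14 [ 0.19181942  0.26572939 -0.89526946  1.58420341  0.20976521  1.39272107
  0.84715221]
(0.48, 0.25, 0.38) 1.57 [ 0.45330762  0.48555684 -1.38905345  1.57287063  0.47881621  1.4845015
 -0.95732708]
(0.48, 0.25, 0.38) -1.57 [ 0.42352849  0.42929234 -1.30038011  1.57397783  0.41559838  1.45646727
  2.23994203]
```

Run:
```python
from h import *
env.movej([0.0,.2,0,1.603,0,1.34,-1.58]); st()
env.movep([.50,-.02,.33],down(0)); st(); print(env.state()["joint_positions"].round(2))
env.hold(.2); snap("wrist","w1")
env.movej([-.68,.3,0,1.8,0,1.04,-2.26])
env.movep([.42,.33,.28],down(0)); st(); print(env.state()["joint_positions"].round(2))
env.hold(.2); snap("wrist","w2"); snap("top","t2")
```

```text
t 2.55 p [ 0.5626 -0.0346  0.3635] F [-0.34  0.4  -0.46] w 1.001
t 2.94 p [ 0.4993 -0.0206  0.3299] F [ 0.62 -0.05  0.76] w 0.996
[-0.01  0.1  -0.02  1.8   0.    1.25 -1.6 ]
t 4.95 p [0.4211 0.3294 0.282 ] F [ 0.06 -0.35 -0.42] w 0.996
[-0.71  0.19 -0.02  1.79  0.    1.15 -2.3 ]
```

View pics/w1.png

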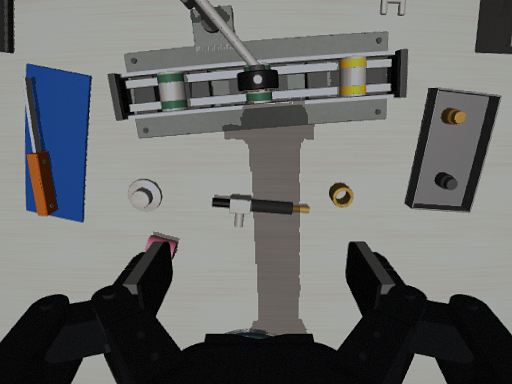

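View pics/w2.png

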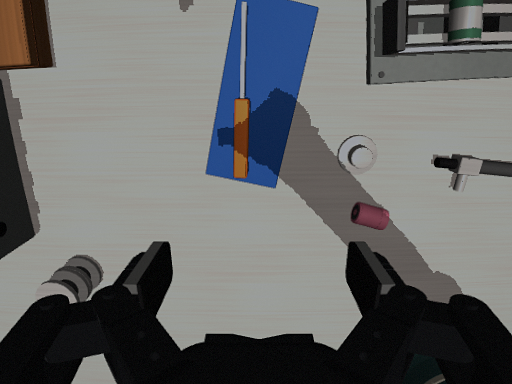

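w1 shows the yellow tappet at (352,76), the measured one under the dial at (258,97), the finished one at (172,90), and the track between (110,95) and (405,75). w2 shows the orange handle at (241,138), the blade up to (244,3), and the mat corners near (320,8), (276,187) and (207,174). Next, refined measurements.

Run:
```python
from h import *
P,im=load("w1")
o=cv2.resize(im[20:150,100:420],None,fx=2.5,fy=2.5,interpolation=cv2.INTER_CUBIC); cv2.imwrite("pics/w1c.png",o)
P2,im2=load("w2")
def blob(im,P,lo,hi,z,roi=None,mn=30):
    h=cv2.cvtColor(im,cv2.COLOR_BGR2HSV); m=cv2.inRange(h,lo,hi)
    n,l,s,c=cv2.connectedComponentsWithStats(m)
    for i in range(1,n):
        if s[i,4]>mn:
            pts=np.argwhere(l==i)[:,::-1]
            r=cv2.minAreaRect(pts.astype(np.float32))
            bx=cast(P,cv2.boxPoints(r),z)[:,:2].round(4).tolist()
            print(s[i],c[i].round(1),cast(P,c[i],z).round(4)[0],"\n   px",cv2.boxPoints(r).round(1).tolist(),"\n   box",bx)
print("orange z.036");blob(im2,P2,(5,150,60),(16,255,255),.036,mn=200)
print("blue");blob(im2,P2,(100,120,50),(125,255,255),.006,mn=300)
print("mat w1");blob(im,P,(100,120,50),(125,255,255),.006,mn=300)
print("orange w1");blob(im,P,(5,150,60),(16,255,255),.036,mn=200)
print("yellow");blob(im,P,(20,120,60),(35,255,255),.1,mn=30)
print("green");blob(im,P,(60,80,30),(95,255,255),.1,mn=30)
```

```text
orange z.036
[   0    0   31   66 1743] [12.9 34.1] [0.581  0.6541 0.036 ] 
   px [[-0.0, 0.0], [30.0, 0.0], [30.0, 65.0], [0.0, 65.0]] 
   box [[0.6248, 0.6663], [0.621, 0.6228], [0.5405, 0.6358], [0.543, 0.6809]]
[234  99  15  79 888] [240.7 144. ] [0.4303 0.3534 0.036 ] 
   px [[234.0, 99.0], [248.0, 99.0], [248.0, 177.0], [234.0, 177.0]] 
   box [[0.4904, 0.3612], [0.4903, 0.3427], [0.3832, 0.3439], [0.3832, 0.3638]]
blue
[  206     0   112   188 12310] [262.2  85.4] [0.5083 0.3236 0.006 ] 
   px [[200.39999389648438, 172.10000610351562], [238.1999969482422, -10.5], [318.0, 6.0], [280.20001220703125, 188.60000610351562]] 
   box [[0.3829, 0.4174], [0.6309, 0.3552], [0.611, 0.2493], [0.3563, 0.2955]]
mat w1
[  26   64   65  158 6565] [ 62.8 132.6] [0.5205 0.309  0.006 ] 
   px [[18.100000381469727, 217.6999969482422], [26.200000762939453, 63.79999923706055], [90.80000305175781, 67.19999694824219], [82.69999694824219, 221.10000610351562]] 
   box [[0.3648, 0.4295], [0.6324, 0.3542], [0.6226, 0.2449], [0.3595, 0.3017]]
orange w1
[ 27 151  21  65 688] [ 37.2 183.1] [0.4408 0.3508 0.0
[... 1772 characters left out ...]
05175781], [247.0, 101.0]] 
   box [[0.5779, -0.0048], [0.58, -0.0361], [0.5713, -0.0368], [0.5691, -0.0053]]
[162 100  25   9 170] [173.9 104. ] [0.566  0.0896 0.1   ] 
   px [[161.39999389648438, 101.69999694824219], [185.8000030517578, 99.5], [186.39999389648438, 106.19999694824219], [162.0, 108.5]] 
   box [[0.5691, 0.1058], [0.5715, 0.0737], [0.563, 0.0734], [0.5605, 0.1057]]
[242 334  24   5  58] [253.9 336.2] [ 0.1919 -0.0121  0.1   ] 
   px [[241.6999969482422, 336.29998779296875], [242.10000610351562, 333.29998779296875], [265.1000061035156, 336.1000061035156], [264.70001220703125, 339.20001220703125]] 
   box [[0.1914, 0.0084], [0.198, 0.0076], [0.1919, -0.0309], [0.1852, -0.0303]]
```

View pics/w1c.png

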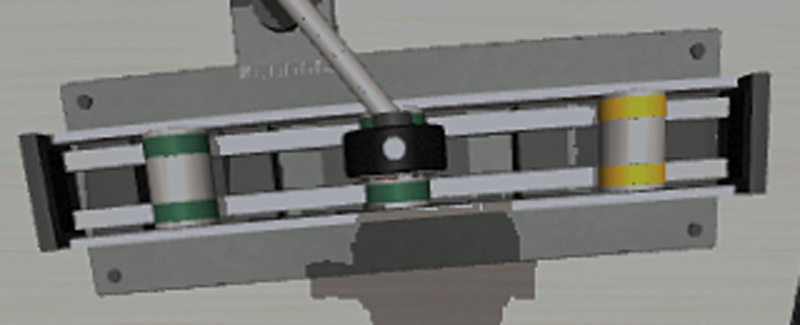

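Run:
```python
from h import *
P,im=load("w1")
def tr(pts): return np.array(pts,float)/2.5+[100-.3,20-.3]
c=cast(P,tr([(62,86),(718,30),(716,248),(98,295)]),.018)[:,:2]
b=cast(P,tr([(85,102),(697,51),(694,230),(114,276)]),.018)[:,:2]
for q in (c,b):
    print(q.round(4).tolist(),q.mean(0).round(4),"len",[np.linalg.norm(q[i]-q[(i+1)%4]).round(4) for i in range(4)])
    v=q[0]-q[1]+q[3]-q[2]; print("yaw",np.arctan2(-v[0],v[1]).round(4))
# dial px ring, guides ends
P2,im2=load("w2")
h=cv2.cvtColor(im2,cv2.COLOR_BGR2HSV)
m=cv2.inRange(h,(5,120,40),(16,255,255)); m[:, :200]=0; m[:,280:]=0
ys=np.arange(102,176,4)
L=[];
for y in ys:
    x=np.where(m[y]>0)[0]; L.append(((x.min()+x.max())/2,y, x.max()-x.min()+1))
L=np.array(L); q=cast(P2,L[:,:2],.036); f=np.polyfit(q[:,0],q[:,1],1); print("handle y fit",f, np.polyval(f,.43), L[:,2].tolist(), (q[:,1]-np.polyval(f,q[:,0])).round(4).max())
# blade white
g=im2[5:95,232:255].min(2); 
B=[]
for i in range(0,90,6):
    x=np.where(g[i]>110)[0]+232
    if len(x): B.append(((x.min()+x.max())/2,i+5,len(x)))
B=np.array(B); q=cast(P2,B[:,:2],.028); f=np.polyfit(q[:,0],q[:,1],1); print("blade fit",f,np.polyval(f,.43),B[:,2])
h1=cv2.cvtColor(im,cv2.COLOR_BGR2HSV)
m=cv2.inRange(h1,(100,80,30),(125,255,255)); cv2.imwrite("pics/mm.png",m)
o=np.hstack([cv2.resize(im[55:230,15:100],None,fx=3.3,fy=3.3,interpolation=cv2.INTER_CUBIC),cv2.resize(im2[0:195,195:330],None,fx=2.96,fy=2.96,interpolation=cv2.INTER_CUBIC)]) ; cv2.imwrite("pics/mat.png",o); print(o.shape)
```

```text
[[0.6388, 0.1828], [0.6699, -0.2112], [0.5414, -0.2229], [0.5117, 0.1733]] [ 0.5905 -0.0195] len [np.float64(0.3952), np.float64(0.129), np.float64(0.3974), np.float64(0.1275)]
yaw 0.0767
[[0.6293, 0.1694], [0.6577, -0.1994], [0.5524, -0.2075], [0.5238, 0.1615]] [ 0.5908 -0.019 ] len [np.float64(0.3699), np.float64(0.1056), np.float64(0.3701), np.float64(0.1058)]
yaw 0.0773
handle y fit [-0.03747765  0.36947853] 0.3533631412933248 [14.0, 14.0, 14.0, 14.0, 14.0, 15.0, 15.0, 15.0, 15.0, 15.0, 14.0, 14.0, 14.0, 14.0, 14.0, 14.0, 14.0, 14.0, 13.0] 0.0004
blade fit [0.00930301 0.34558418] 0.3495844724777629 [8. 6. 5. 5. 5. 4. 4. 4. 4. 4. 4. 4. 4. 4. 4.]Traceback (most recent call last):
  File "<stdin>", line 27, in <module>
    return _nx.concatenate(arrs, 1, dtype=dtype, casting=casting)
           ~~~~~~~~~~~~~~~^^^^^^^^^^^^^^^^^^^^^^^^^^^^^^^^^^^^^^^
ValueError: all the input array dimensions except for the concatenation axis must match exactly, but along dimension 0, the array at index 0 has size 578 and the array at index 1 has size 577
```

Run:
```python
from h import *
env.movep([.50,.35,.24],down(0)); env.hold(.2); snap("wrist","w3",(150,0,370,264),2.2); st()
print(env.state()["joint_positions"].round(2))
```

```text
t 5.96 p [0.4995 0.3505 0.241 ] F [-0.35 -0.58  0.21] w 1.001
[-0.68  0.36  0.01  1.67 -0.01  1.11 -2.23]
```

View pics/w3.png

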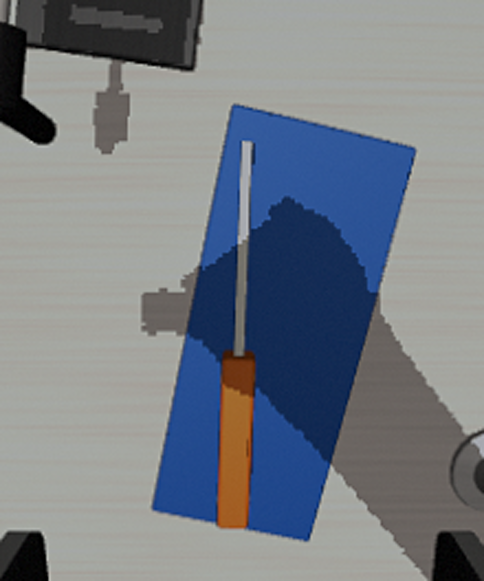

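The close crop confirms the choice: orange handle from (238,352) to (232,527) in the crop, white blade tip at (247,141), standing on the blue mat with corners (234,105), (415,149), (309,541), (152,510).

Run:
```python
from h import *
P,im=load("w3")
t=lambda p:(np.array(p,float)/2.2+[150-.25,-.25])
m=cast(P,t([(234,105),(415,149),(309,541),(152,510)]),.006)[:,:2]
print("mat",m.round(4).tolist(),m.mean(0),[np.linalg.norm(m[i]-m[(i+1)%4]).round(4) for i in range(4)])
v=m[0]-m[3]+m[1]-m[2]; print("mat yaw",np.arctan2(v[1],v[0]))
h=cv2.cvtColor(im,cv2.COLOR_BGR2HSV)
mk=cv2.inRange(h,(5,120,30),(18,255,255)); mk[:,:230]=0; mk[:,280:]=0
H=[]
for y in range(164,238,3):
    x=np.where(mk[y]>0)[0]
    if len(x): H.append((x.min()-.5,x.max()+.5,y,len(x)))
H=np.array(H); print(H[::4])
for i,z in ((0,.036),(1,.036)):
    q=cast(P,H[:,[i,2]],z); f=np.polyfit(q[:,0],q[:,1],1); print("edge",i,f,np.polyval(f,.4365))
B=[]
hb=im.astype(int)
for y in range(68,158,3):
    r=hb[y,245:275]; x=np.where(r[:,2]>r[:,0]*0.75)[0]+245
    if len(x): B.append((x.min()-.5,x.max()+.5,y))
B=np.array(B); print((B[:,1]-B[:,0]))
q=cast(P,np.c_[B[:,:2].mean(1),B[:,2]],.028); f=np.polyfit(q[:,0],q[:,1],1); print("blade",f,np.polyval(f,[.4365,.5815]))
ends=cast(P,t([(247,141)]),.028),cast(P,t([(238,352)]),.036),cast(P,t([(232,527)]),.036); print([e.round(4).tolist() for e in ends])
```

```text
mat [[0.6324, 0.3543], [0.6094, 0.2496], [0.3581, 0.3033], [0.3811, 0.4097]] [0.49527222 0.3292224 ] [np.float64(0.1071), np.float64(0.257), np.float64(0.1088), np.float64(0.2574)]
mat yaw -0.21386292481800595
[[250.5 265.5 164.   15. ]
 [250.5 264.5 176.   14. ]
 [249.5 264.5 188.   15. ]
 [249.5 263.5 200.   14. ]
 [249.5 263.5 212.   14. ]
 [248.5 262.5 224.   14. ]
 [248.5 262.5 236.   14. ]]
edge 0 [-0.03814253  0.37962668] 0.36297746695761807
edge 1 [-0.03781814  0.36059679] 0.34408916859195204
[20. 20. 19. 19. 19. 19. 19. 19. 19. 19.  4.  6.  5.  5.  5.  5.  5.  5.
  4.  4.  5.  5.  5.  5.  5.  5.  4.  4.  4.  5.]
blade [0.06580635 0.31570653] [0.344431   0.35397293]
[[[0.6109, 0.347, 0.028]], [[0.4956, 0.3518, 0.036]], [[0.3838, 0.3555, 0.036]]]
```

Run:
```python
from h import *
q=down(-.037)
env.movep([.4375,.3535,.10],q)
print(env.move_straight([.4375,.3535,.012],speed=.08,threshold=8)); st()
env.gripper_close(); st()
env.move_straight([.4375,.3535,.16],speed=.12); st()
print(env.state()["joint_positions"].round(2))
env.hold(.2); snap("wrist","w4",(150,0,370,264),2.2); P,im=snap("scene","s4",(250,230,450,360),4)
```

```text
False
t 7.87 p [0.4379 0.3538 0.0125] F [0.59 0.12 0.87] w 0.994
t 8.63 p [0.4375 0.3535 0.012 ] F [-0.61 -0.14 -0.26] w -0.002
t 10.02 p [0.437  0.3531 0.1592] F [-0.16 -0.2   1.4 ] w 0.001
[-0.74  0.37 -0.    1.86  0.    0.92 -2.35]
```

View pics/w4.png

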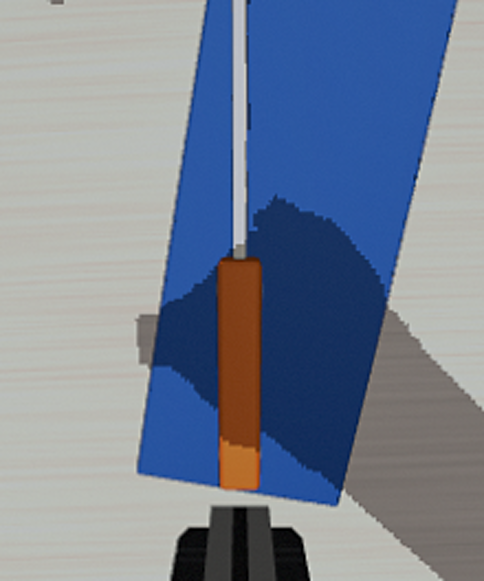

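View pics/s4.png

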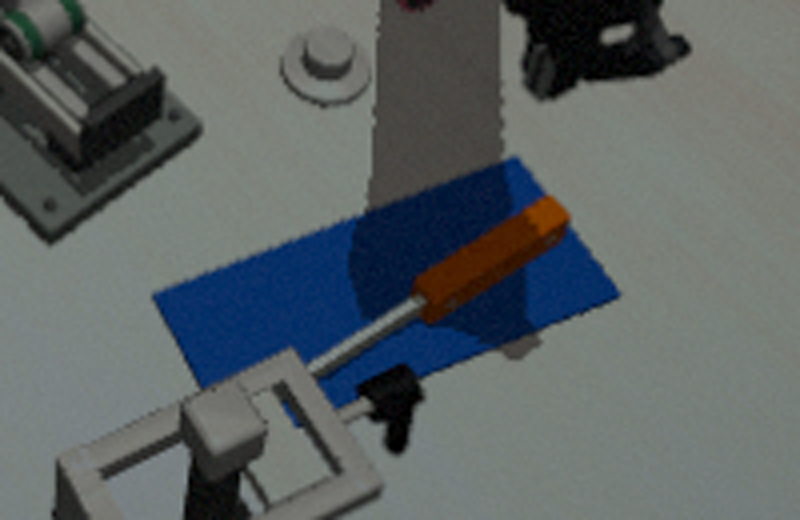

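The jaws shut on nothing and the paddle is still on the mat. I'll find out why before trying again.

Run:
```python
from h import *
P,im=load("w4")
t=lambda p:(np.array(p,float)/2.2+[150-.25,-.25])
print("front/rear top", cast(P,t([(240,258),(240,490)]),.036).round(4).tolist())
print("mat near corners",cast(P,t([(137,472),(338,506)]),.006).round(4).tolist())
print("tip px",proj(P,env.state()["position"]).round(1), "fingertip row seen",t((240,506)))
P3,im3=load("w3"); print("w3 reproj of handle ctr", proj(P3,[.4375,.3535,.036]), proj(P,[.4375,.3535,.036]))
snap("top","t4",(100,170,200,290),5)
h=cv2.cvtColor(im,cv2.COLOR_BGR2HSV); mk=cv2.inRange(h,(5,120,30),(18,255,255)); mk[:,:230]=0; mk[:,285:]=0
for y in (120,150,180,210):
    x=np.where(mk[y]>0)[0]; print(cast(P,[(x.min()-.5,y),(x.max()+.5,y)],.036).round(4).tolist())
```

```text
front/rear top [[0.4921, 0.3511, 0.036], [0.3826, 0.3551, 0.036]]
mat near corners [[0.3816, 0.4096, 0.006], [0.358, 0.3033, 0.006]]
tip px [[258.4 222.1]] fingertip row seen [258.84090909 229.75      ]
w3 reproj of handle ctr [[256.60596668 202.77070576]] [[258.43005166 172.33407827]]
[[0.4896, 0.3601, 0.036], [0.489, 0.3429, 0.036]]
[[0.4606, 0.3624, 0.036], [0.4598, 0.3427, 0.036]]
[[0.4298, 0.3629, 0.036], [0.4291, 0.3446, 0.036]]
[[0.3972, 0.3644, 0.036], [0.3965, 0.3455, 0.036]]
```

View pics/t4.png

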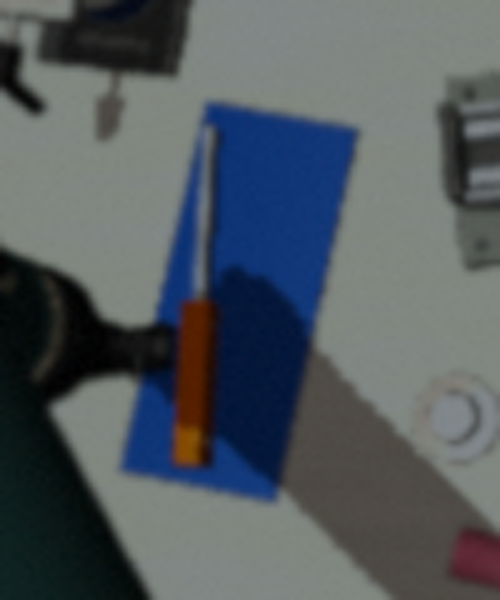

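Run:
```python
from h import *
s=env.state(); p=s["position"]; print(p,s["ee_rot"])
P,im=load("s4"); print(proj(P,[p,p+[0,0,.03],p+[0,0,.07]]))
o=cv2.resize(im[150:300,320:470],None,fx=4,fy=4,interpolation=cv2.INTER_CUBIC)
for k,c in ((0,(0,0,255)),(.03,(0,255,0))):
    u=(proj(P,p+[0,0,k])[0]-[320,150])*4; cv2.circle(o,tuple(int(a) for a in u),4,c,1)
cv2.imwrite("pics/s4b.png",cv2.convertScaleAbs(o,alpha=1.6))
```

```text
[0.43742575 0.35343556 0.15973209] [ 9.99829155e-01 -1.84826180e-02 -1.65400250e-04  1.60439826e-04]
[[382.72289616 259.09313765]
 [385.43723092 250.7573672 ]
 [389.25123917 239.07569305]]
```

View pics/s4b.png

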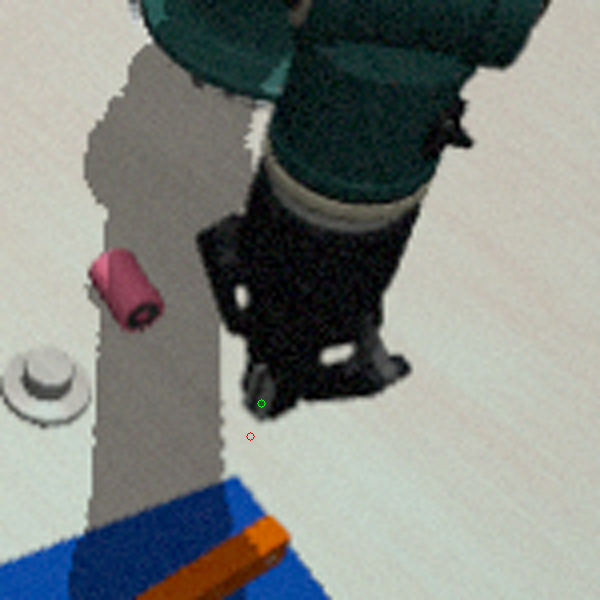

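The fingertips appear about 20 mm or more above the reported TCP, so the jaws closed over the top of the handle without touching it. I'll check with a gentle touch on the empty part of the mat.

Run:
```python
from h import *
q=down(-.037)
env.movep([.50,.30,.08],q); st()
print(env.move_straight([.50,.30,-.03],speed=.03,threshold=4)); st()
print(env.move_straight([.50,.30,.10],speed=.1)); st()
```

```text
t 10.9 p [0.4999 0.2997 0.0794] F [ 0.52  0.47 -0.13] w 0.0
True
t 13.97 p [ 0.5     0.3    -0.0244] F [-0.55 -0.37  4.76] w 0.003
False
t 15.37 p [0.4995 0.2997 0.0993] F [-0.87 -0.07 -0.48] w 0.001
```

The touch came at reported z −0.024 against a mat top at +0.006. The real fingertips are therefore 30 mm short of the reported TCP along the tool, with no sideways offset visible in the wrist view. I'll compensate by 30 mm and grasp again.

```bash
cat >> h.py <<'E'
DZ=-.030   # true tip height z -> commanded TCP z = z+DZ
E
python3 - <<'E'
from h import *
q=down(-.037)
env.release()
env.movep([.4385,.3535,.06],q)
print(env.move_straight([.4385,.3535,.011+DZ],speed=.1,threshold=8)); st()
env.gripper_close(); st()
env.move_straight([.4385,.3535,.13],speed=.12); st()
env.hold(.2); snap("wrist","w5",(150,0,370,264),2.2); snap("scene","s5",(270,170,450,300),4)
E
```

```text
False
t 17.54 p [ 0.439   0.3538 -0.0185] F [ 0.05  0.8  -1.04] w 1.005
t 18.16 p [ 0.4388  0.3538 -0.0186] F [0.05 0.22 4.  ] w 0.218
t 19.55 p [0.438  0.3531 0.1291] F [ 0.21  0.5  -1.65] w 0.222
```

View pics/w5.png

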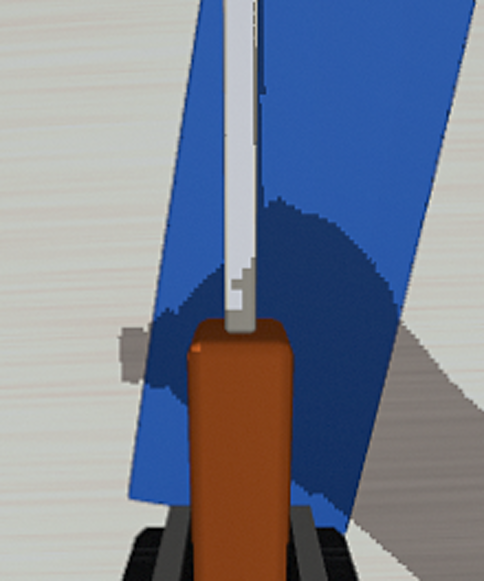

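View pics/s5.png

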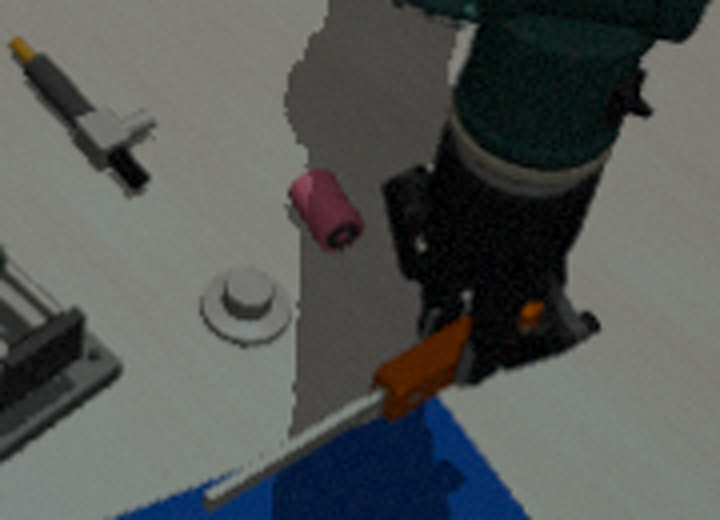

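Run:
```python
from h import *
P,im=load("s5")
g=np.array([.438,.3531,.1687]); u=np.array([np.cos(.037),-np.sin(.037),0])
for d in (.058,.175):
  for z in (.007,-.007): print(d,z,((proj(P,g+u*d+[0,0,z])[0]-[270,170])*4).round(0))
```

```text
0.058 0.007 [375. 387.]
0.058 -0.007 [371. 402.]
0.175 0.007 [202. 492.]
0.175 -0.007 [199. 506.]
```

The paddle is held level: the projected blade tip matches the scene view within a few mm. Next is stage 1: over to the track, down between yellow and measured, and push toward +y.

```bash
cat >> h.py <<'E'
O=np.array([.5907,-.0193]); A=.077
ex=np.array([np.cos(A),np.sin(A)]); ey=np.array([-np.sin(A),np.cos(A)])
HZ=.0396 # handle mid above reported TCP
GX=-.147 # grip track x
def tp(y,z,x=GX):  # TCP for blade at track y, blade centre height z
    return [*(O+ex*x+ey*y), z-HZ]
QT=down(A)
def totrack(p): d=np.asarray(p)[:2]-O; return np.array([d@ex,d@ey])
E
python3 - <<'E'
from h import *
env.move_straight([.438,.353,.23],speed=.25)
env.movep(tp(-.047,.27),QT); st(); print(env.state()["joint_positions"].round(2))
env.hold(.15)
env.move_straight(tp(-.047,.12),speed=.15); env.hold(.1); snap("scene","s6",(160,150,320,290),4.2); snap("top","t6",(170,140,330,260),4.5); snap("wrist","w6",(100,0,420,240),2.4); st()
E
```

```text
t 21.98 p [ 0.4481 -0.0764  0.2302] F [-0.51 -0.35 -0.67] w 0.215
[-0.2   0.09  0.32  2.04 -0.03  1.01 -1.36]
t 23.53 p [ 0.4482 -0.0774  0.081 ] F [ 0.1   0.49 -1.36] w 0.218
```

View pics/s6.png

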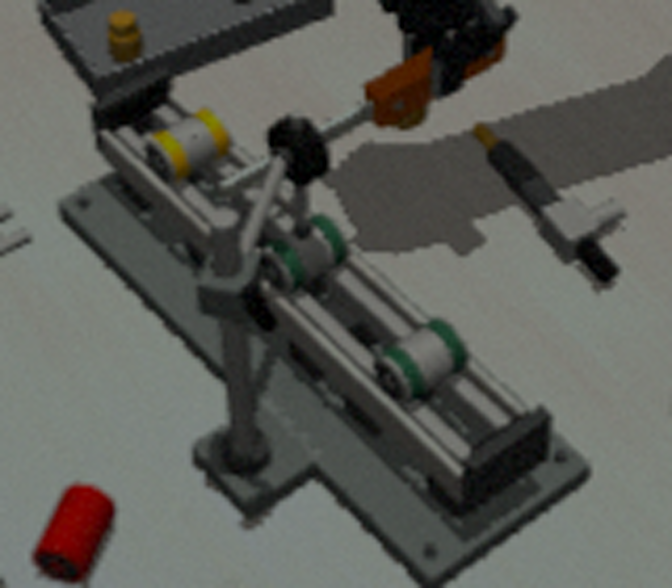

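View pics/w6.png

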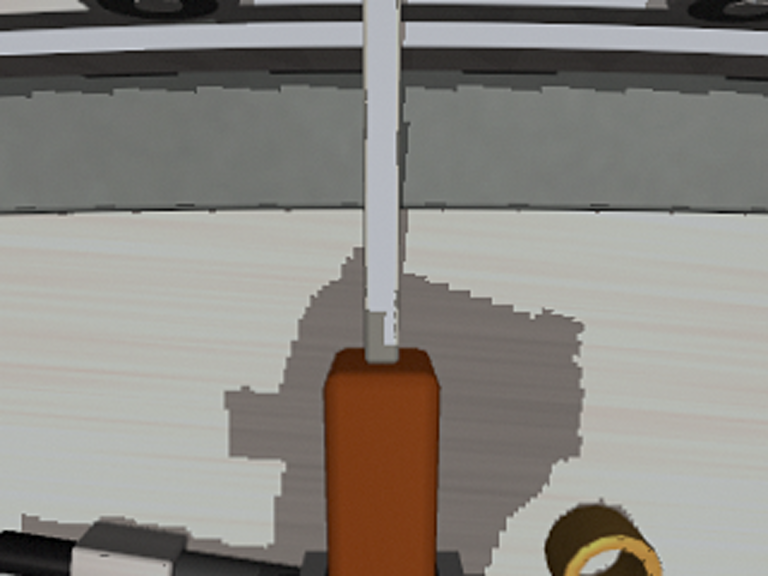

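The blade sits square to the track between the yellow and measured tappets, with the tip near the far rail at (225,180) in the scene crop. Lowering and pushing gently.

Run:
```python
from h import *
env.move_straight(tp(-.047,.087),speed=.08,threshold=6); env.hold(.1); st()
F0=env.state()["wrist_force"]
r=env.move_straight(tp(.0,.087),speed=.03,threshold=8); st(); print(r, totrack(env.state()["position"]))
env.hold(.1); snap("scene","s7",(160,150,320,290),4.2)
```

```text
t 24.2 p [ 0.4481 -0.0776  0.0477] F [-0.31 -0.35 -0.32] w 0.22
t 25.92 p [ 0.4441 -0.0308  0.0474] F [ 0.42 -0.4  -1.23] w 0.22
False [-0.14700816 -0.00014756]
```

View pics/s7.png

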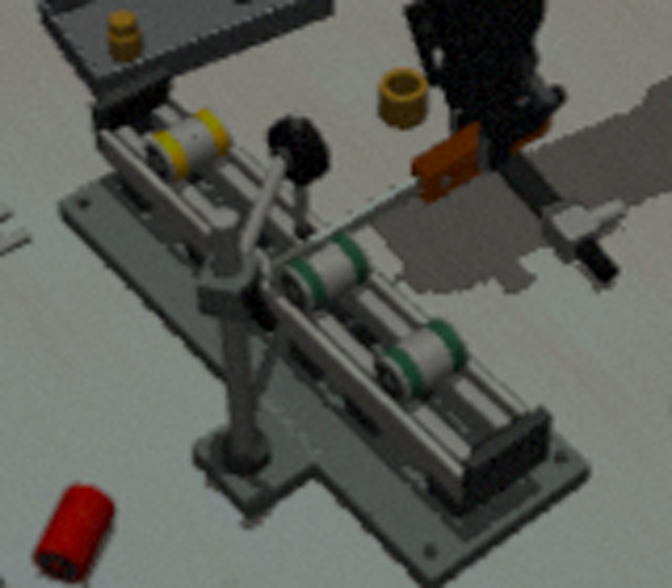

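The measured tappet has rolled out at (325,270), with the blade beneath the gauge tip. Continuing.

Run:
```python
from h import *
r=env.move_straight(tp(.060,.087),speed=.03,threshold=8); st(); print(r, totrack(env.state()["position"]))
env.hold(.1); snap("scene","s8",(160,150,320,290),4.2); snap("wrist","w8",(100,0,420,240),2.4); snap("top","t8",(170,140,330,260),4.5)
```

```text
t 28.22 p [0.4395 0.0291 0.0474] F [-0.83 -0.02 -1.25] w 0.224
False [-0.14702161  0.05990922]
```

View pics/s8.png

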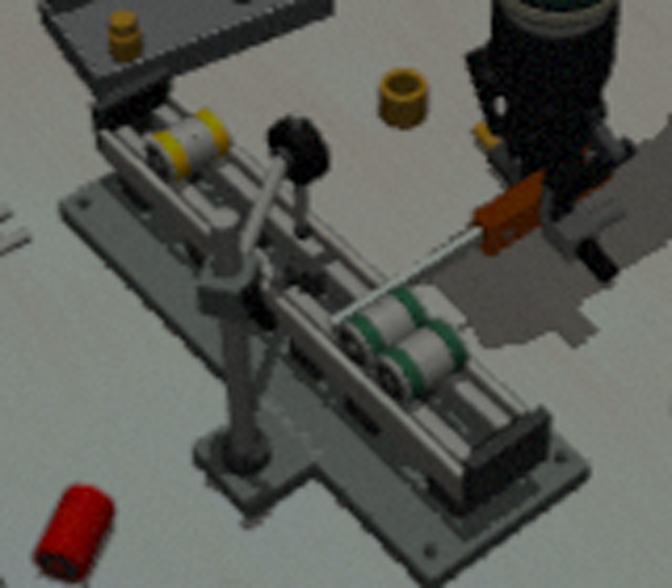

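View pics/t8.png

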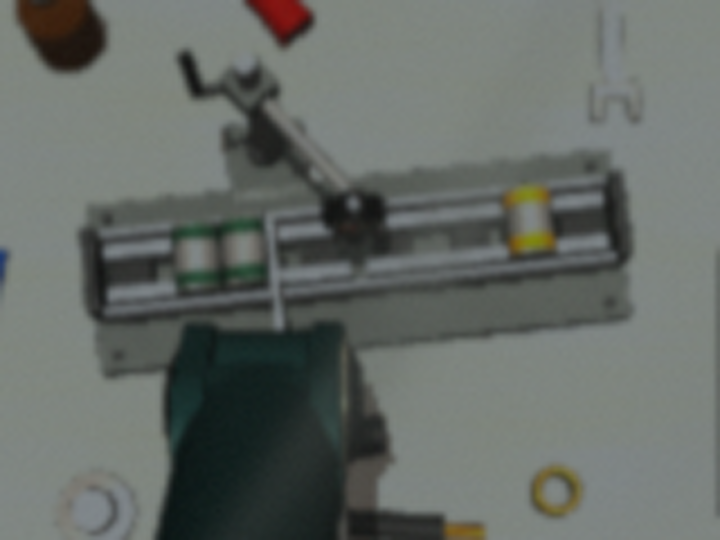

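The measured tappet lies against the finished one, at (400,320) and (425,355) in the scene crop. Now I'll retreat under the gauge, lift over the yellow tappet, and come down behind it.

Run:
```python
from h import *
env.move_straight(tp(.045,.087),speed=.05)
env.move_straight(tp(-.055,.087),speed=.1)
env.move_straight(tp(-.060,.14),speed=.12)
env.move_straight(tp(-.159,.14),speed=.14); env.hold(.15); st()
snap("wrist","w9",(100,0,420,240),2.4); snap("top","t9",(170,140,330,260),4.5)
```

```text
t 31.67 p [ 0.4564 -0.188   0.1003] F [-0.01  0.75 -0.88] w 0.221
```

View pics/t9.png

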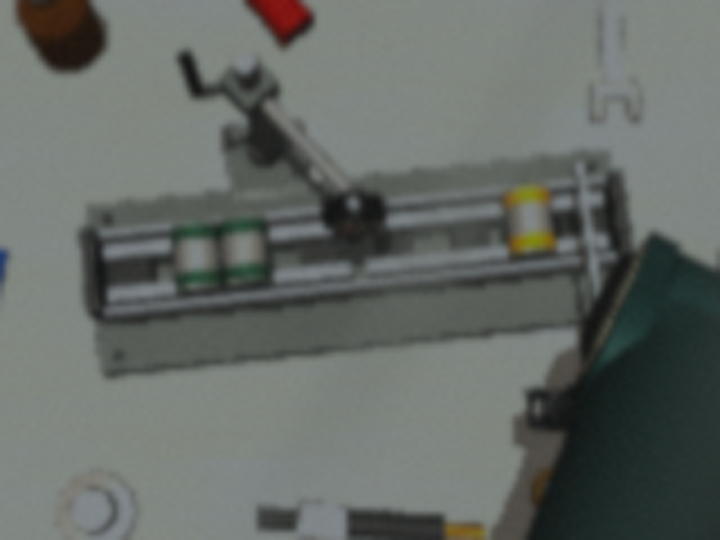

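View pics/w9.png

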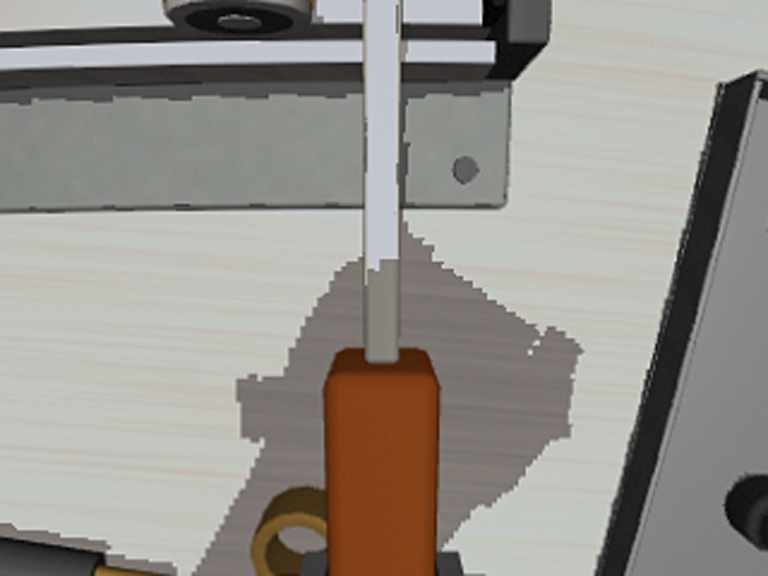

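The blade is midway between the yellow tappet and the end stop ((382,40), with the gap spanning columns 315–490). Lowering and pushing.

Run:
```python
from h import *
print(env.move_straight(tp(-.159,.087),speed=.08,threshold=6)); st()
print(env.move_straight(tp(-.038,.087),speed=.035,threshold=8)); st()
print(env.move_straight(tp(-.0215,.087),speed=.012,threshold=8)); st()
env.hold(.2); snap("scene","s10",(160,150,320,290),4.2); snap("wrist","w10",(100,0,420,240),2.4)
```

```text
False
t 32.58 p [ 0.4566 -0.1893  0.0476] F [-0.33 -0.87 -0.76] w 0.222
False
t 36.18 p [ 0.4471 -0.0686  0.0474] F [-0.47 -0.03 -0.34] w 0.223
False
t 37.71 p [ 0.4457 -0.052   0.0474] F [-0.46 -0.28 -0.11] w 0.221
```

View pics/s10.png

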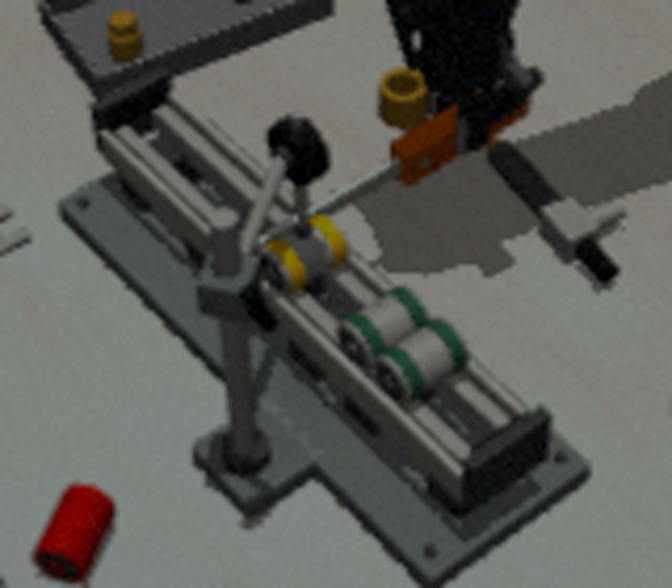

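View pics/w10.png

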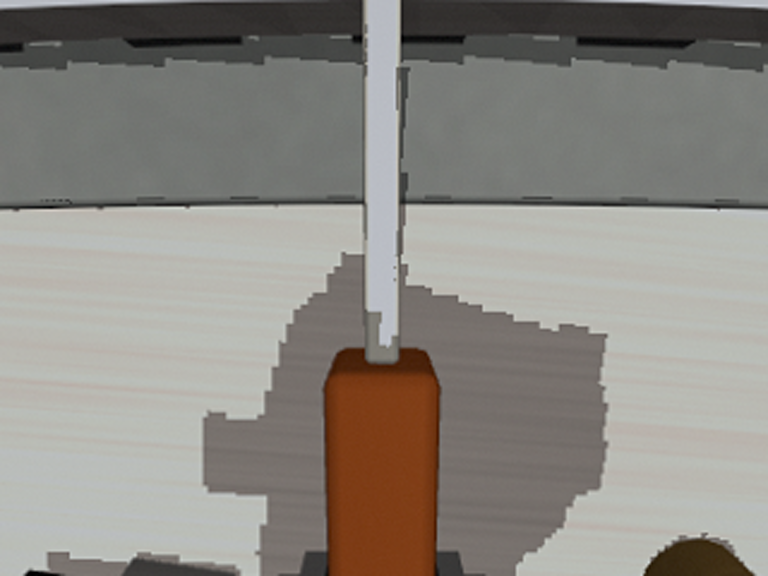

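Yellow is at the nest in the scene crop. I'll compare its band centroids with those of the measured tappet when it was nested, in the same view.

```bash
cat >> h.py <<'E'
def bands(im,lo,hi,mn=12):
    h=cv2.cvtColor(im,cv2.COLOR_BGR2HSV); m=cv2.inRange(h,lo,hi); n,l,s,c=cv2.connectedComponentsWithStats(m)
    return [(c[i].round(2).tolist(),int(s[i,4]),s[i,:4].tolist()) for i in range(1,n) if s[i,4]>mn]
G=((60,60,20),(95,255,255)); Y=((22,110,50),(35,255,255))
E
python3 - <<'E'
from h import *
for f,c in (("s6",G),("s10",Y),("s10",G),("s4",G)):
    print(f,[b for b in bands(load(f)[1],*c) if 160<b[0][0]<320 and 150<b[0][1]<290])
E
```

```text
s6 [([238.32, 205.7], 37, [234, 201, 8, 12]), ([228.38, 211.42], 45, [223, 207, 10, 12]), ([266.82, 231.23], 44, [262, 226, 9, 13]), ([256.52, 237.56], 48, [251, 232, 11, 13])]
s10 [([238.04, 205.59], 46, [233, 201, 9, 12]), ([228.16, 211.36], 45, [223, 207, 10, 12])]
s10 [([262.85, 227.62], 80, [253, 219, 18, 20]), ([252.18, 233.58], 89, [242, 224, 19, 21])]
s4 [([238.32, 205.7], 37, [234, 201, 8, 12]), ([228.43, 211.77], 47, [223, 206, 10, 13]), ([266.67, 231.07], 42, [262, 226, 9, 13]), ([256.47, 237.57], 49, [251, 232, 11, 13])]
```

Run:
```python
from h import *
P,im=load("w10"); p=env.state()["position"]
t=lambda q:np.array(q,float)/2.4+[100-.3,-.3]
for uv,dz in (((382,374),.015),((382,349),-.015)):
    q=cast(P,t(uv),p[2]+HZ+dz)[0]; d=(q-p)[:2]; print("front edge ahead of TCP", d@ex, d@ey)
env.move_straight(tp(-.026,.087),speed=.03); env.move_straight(tp(-.055,.087),speed=.1)
env.move_straight(tp(-.06,.27),speed=.25); env.hold(.1)
snap("scene","s11",(160,150,320,290),4.2); st()
im=load("s11")[1]
for c in (Y,G): print([b for b in bands(im,*c) if 160<b[0][0]<320 and 150<b[0][1]<290])
```

```text
front edge ahead of TCP 0.05255144206465395 -0.00017196503470416413
front edge ahead of TCP 0.05184892416079162 -0.00015995229935347958
t 39.78 p [ 0.4477 -0.0902  0.2288] F [ 0.17 -1.17 -0.54] w 0.221
[([238.05, 205.32], 41, [233, 201, 9, 11]), ([228.32, 211.53], 47, [223, 207, 10, 11])]
[([262.71, 227.45], 77, [253, 219, 18, 20]), ([252.13, 233.58], 90, [242, 224, 19, 21])]
```

View pics/s11.png

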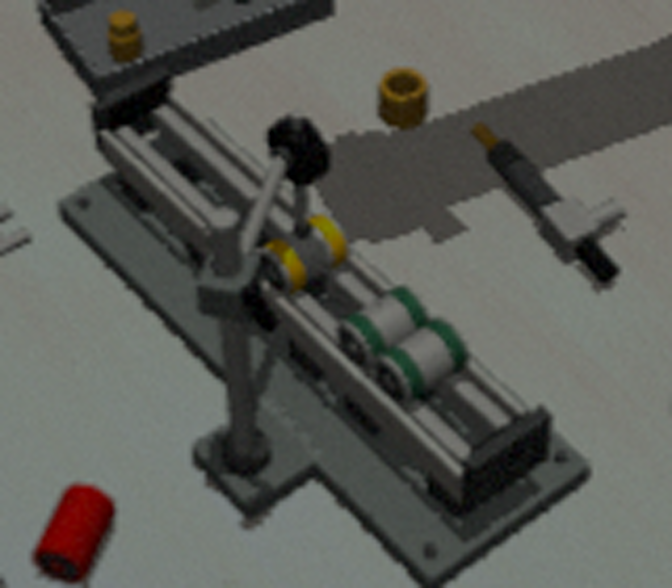

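Yellow stays put after the blade leaves, and the two green tappets lie together. Now I'll lay the paddle on the middle of the mat, allowing for a 2.8 mm offset of the handle in the jaws.

Run:
```python
from h import *
Mc=np.array([.4953,.3292]); yw=-.2139; u=np.array([np.cos(yw),np.sin(yw)])
g=Mc-.0572*u; q=down(yw)
env.movep([*g,.23],q); env.hold(.1); st()
env.move_straight([*g,.03],speed=.15)
r=env.move_straight([*g,-.0185],speed=.03,threshold=5); st(); print(r)
env.hold(.2); env.release(); env.hold(.1); st()
env.move_straight([*g,.10],speed=.1)
env.movep([.51,.35,.21],down(0)); env.hold(.2); snap("wrist","w12",(150,0,370,264),2.2); st()
```

```text
t 41.48 p [0.4403 0.34   0.23  ] F [-0.01  0.37 -0.7 ] w 0.22
t 44.73 p [ 0.4395  0.3414 -0.0183] F [ 0.21  0.34 -1.48] w 0.219
False
t 45.68 p [ 0.4394  0.3413 -0.0185] F [-0.1  -1.04  0.08] w 1.0
t 47.85 p [0.5088 0.3498 0.2086] F [-0.16  0.49  0.26] w 1.001
```

View pics/w12.png

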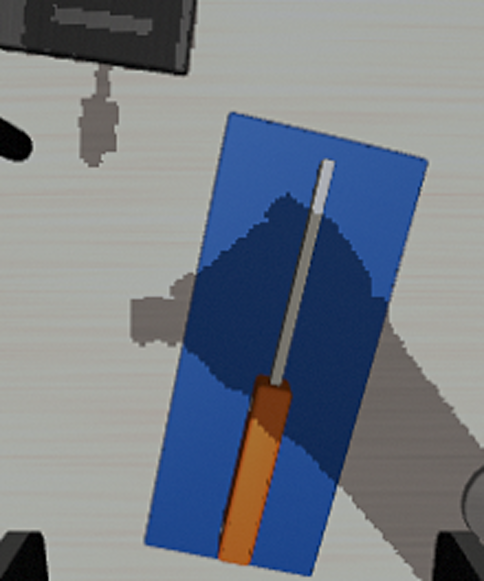

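Run:
```python
from h import *
P,im=load("w12"); t=lambda q:np.array(q,float)/2.2+[150-.25,-.25]
a=cast(P,t((328,159)),.028)[0]; b=cast(P,t((234,564)),.036)[0]; print(a,b,(a+b)/2,np.linalg.norm((a-b)[:2]),np.arctan2(*(a-b)[[1,0]]))
m=cast(P,t([(231,112),(428,160),(313,577),(145,545)]),.006); print(m.mean(0))
env.movej([0.3,.1,-.02,1.8,0,1.25,-1.6]); env.hold(.2)
snap("scene","s13"); snap("top","t13"); im=load("s13")[1]
for c in (Y,G): print([b for b in bands(im,*c) if 160<b[0][0]<320 and 150<b[0][1]<290])
st()
```

```text
[0.6081672  0.30538225 0.028     ] [0.38467658 0.35272857 0.036     ] [0.49642189 0.32905541 0.032     ] 0.2284507211198915 -0.20876266110713676
[0.49527281 0.32862397 0.006     ]
[([237.9, 205.15], 41, [233, 201, 9, 11]), ([228.36, 211.61], 44, [223, 207, 10, 12])]
[([262.58, 227.27], 79, [253, 218, 18, 21]), ([252.02, 233.37], 87, [243, 224, 18, 20])]
t 50.08 p [ 0.4672 -0.1688  0.3273] F [ 0.91 -0.23 -0.55] w 0.998
```

View pics/s13.png

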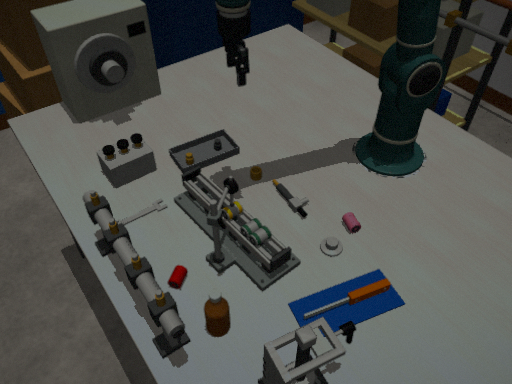

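View pics/t13.png

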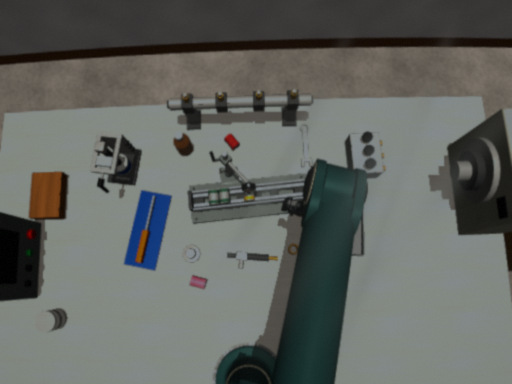

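Everything is in place: the paddle is within about 1 mm of the mat centre, yellow is in the nest, the greens are side by side, and the bystanders haven't moved. Handing in.

```bash
python3 -c "
from h import *
env.close_job()"
```

```text
the job is handed in; nothing more can be done
```

I finished the job and handed it in at about 50 s of robot time, against the 70 s limit.

**What I did:** I pushed the measured tappet out of the nest with the paddle until it lay beside the green-banded finished one. Then I rolled the yellow-banded tappet into the nest and laid the paddle back on its mat.

**What failed:**
- **First grasp:** it closed on nothing, above the handle. A light touch on the mat showed the real fingertips about 30 mm short of the reported tool position. I corrected for that and the second grasp held.

**Last checks:**
- **Yellow tappet:** its bands sit within about 0.6 pixel (roughly 1 mm) of where the measured tappet's bands were in the nest. It stayed put after the blade left. I could not read the gauge spindle itself.
- **Green tappets:** the measured and finished tappets lie together on the track with no visible gap.
- **Paddle:** it lies about 1 mm from the middle of the mat, aligned with it to within 0.01 rad, standing on the underside of its handle.
- **Everything else:** nothing else looks moved in the scene and top views. In the last top view the arm covers part of the tray, but the scene view shows the tray with both nuts in it.

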